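# Pack the orange marker in its slide-lid case

## Robot

A 6-joint arm with a two-finger parallel gripper is mounted at the origin on the work surface. World frame = base frame: x ahead of the robot, y to its left, z up, the work surface at z = 0. Lengths are in m, angles in rad, forces in N, time in s.
With the tool pointing down it reaches from about 0.325 to 0.75 m from the base axis. Payload 7.6 kg.
Tool frame: the origin (TCP) lies at the very end of the fingers, on their centre line; the grasp point (between the pads) lies 19 mm behind it (arm.grasp_offset is the distance from the TCP to the grasp point, in m); z points along the fingers, y is the line along which they close (so a half turn about z gives the same grasp; the last joint's range is limited). The gripper opens to 85 mm and grips with 20 to 120 N. Pads are 22 mm wide; open, the fingers measure 114 mm over their backs; the gripper's body (76 mm by 85 mm) begins 54 mm behind the grasp point. The pads swing forward as they close: fully open they stand 13 mm farther back than shut.
Start: joints at [-1.225, 0.052, 1.401, -0, 1.689, -0.07], TCP at [0.212, -0.48, 0.231] pointing down, gripper open.
Joint ranges: [-2.9, 2.9], [-0.91, 2.17], [0.12, 2.37], [-1.06, 4.2], [0.26, 2.73], [-2.93, 2.93]. Speed limits (rad/s): [2.57, 2.57, 3.01, 3.14, 3.14, 3.14].

## Interface

Orientations are given as a unit quaternion [w, x, y, z].
In Python, from rig import arm, eoat, ik, imaging gives the robot as it stands. Calls block until the motion is done:
- arm.goto(position, orientation): joint-space move of the TCP to a pose.
- arm.move_straight(position, rot=None, v=0.15, threshold=None): straight line of the TCP; rot=None keeps the orientation; v is the mean speed in m/s. With threshold (N) it stops when the force on the tool has changed by that much, and returns True; else False.
- arm.move_joints(angles): joint-space move.
- eoat.move_gripper(opening, grasp_force=None): finger opening in m; grasp_force is the grip in N (None keeps the last); returns when the fingers have stopped.
- arm.wait(seconds).
- ik(position, orientation): joint angles nearest the present ones, or None.
- imaging.camera(name): name is "scene" or "top" or "wrist"; returns a dict with "image" (480x640x3 uint8, red, green, blue), "mtx" (3x3 intrinsics, pixels), "position" and "orientation" of the camera in the world. Camera axes: x right, y up, looking along -z (the intrinsics and any distortion apply to the point x, -y, -z); pixel columns grow to the right and rows downward; lengths in m; the calibration is good to about 2 mm. A picture is of the moment at which its call begins. There is no depth.
A pose or a line that the arm cannot do raises arm.MotionError and nothing moves.
- arm.finish_job(): hands the job in; it is judged then, once.
Readings, each from a call of its own:
- arm.current_time(): time.
- arm.current_joint_positions(): joint angles.
- arm.current_joint_vel(): joint speeds.
- arm.current_joint_torque(): joint torques, N m.
- arm.current_ee_pos(): TCP position.
- arm.current_tcp_rot(): TCP orientation.
- arm.current_force(): force on the tool from outside, world axes, zero at the start.
- arm.current_torque(): the same for the moment, N m.
- arm.current_opening(): finger opening in m.
- arm.current_gripper_force(): force on a finger pad.
Only numpy, scipy, OpenCV 4.12 (cv2) and the standard library are available. Lean on these libraries where they do the work, as an engineer would, in place of code of your own. Each camera call takes 0.05 s, during which the arm holds its last target. There are 200 camera calls.

## Task

Pack this order: draw the orange marker out of the black holder, push the sliding partition in the dark wooden case back to its stop to make room, lay the marker flat in the long bay without dropping it, then slide the case's lid fully shut over it. Leave the blue and green markers standing in the holder, keep the holder upright and where it is, and do not disturb the other things on the table.

Things in the scene. Friction and masses are not known exactly. Their poses are not given: they have to be found in the camera images.
- marker_orange: The marker to pack: white barrel, orange cap, round, 146 mm long, 16 mm thick, 25 g. Origin: centre of its foot; its z runs along its axis to the cap's end. Clip on its -x side, 3.3 mm proud, 3 to 40 mm from the cap's end. Starts leaning about 21 degrees to the holder's +x, clip side up, some 60 mm out of its cell. May slip or turn in the grip if pushed.
- marker_orange_top (a point): Centre of the flat end of the orange marker's cap, 146 mm along its axis from the foot.
- marker_blue: Same marker in blue, in another cell of the holder, leaning the same way; same frame. Leave it in its cell.
- marker_green: Same marker in green, in another cell of the holder, leaning the same way; same frame. Leave it in its cell.
- holder: Black desk holder, loose, 0.7 kg, 50 (x) x 144 (y) x 80 mm high: three open cells in a row at y = -47, 0, +47 mm, each 44 x 44 mm inside; walls 3 mm, floor 5 mm thick. Origin: centre of its underside. Which marker stands in which cell varies.
- case: Dark wooden case, fixed, 82 (x) x 220 (y) x 42 mm high; origin: centre of its underside. Floor 6 mm, side walls 6 mm thick, 70 mm apart inside (x -35 to 35). The long bay for the marker ends at y = +104 mm at an end wall 6 mm thick, 42 mm high. Its other end is a sliding partition: see bay. The lid slides out over the -y end.
- bay (a point): Bay floor's centre with the partition back at its stop; 6 mm above the table, case axes. The pale partition (5 mm thick, top 31 mm above the table) is not measured: its bay face stands at case y = -45 (stop) to -15 mm; it slides at 1 N. At the stop the bay is 149 mm long, 3 mm more than the marker; else too short. The marker's foot can push it back: feel for the stop.
- lid (a joint): How far the case's lid is open, m: 0 is fully shut, against the +y end wall; it opens towards the case's -y to a stop at 0.185. Plate 69 x 214 x 6 mm, underside 34 mm, top 40 mm above the table; front edge at case y = 104 mm minus the opening (the long bay is clear from 0.149 on). Slides stiffly (1.5 N plus 4 N per m/s), stays where left.
- lid_pull (a point): Middle of the dark wooden pull bar on the lid, 46 mm above the table. The bar is 50 mm long (case x), 12 mm thick (case y), from 40 to 52 mm above the table, 51 mm behind the lid's front edge. It can be pinched or pushed.
- tape_gun: Bystander: red tape gun with a roll, lying on its side, about 150 x 190 x 48 mm; origin under the roll. Leave it.
- small_carton: Bystander: white carton with an orange band, 85 x 60 x 45 mm; origin centre of the underside. Leave it.
- cutter: Bystander: yellow safety cutter lying on the table, about 145 x 20 x 14 mm along its x; origin under the handle's middle. Leave it.
- tape_roll: Bystander: empty brown tape core, 96 mm across, 48 mm high; origin centre of the underside. Leave it.
Not all that is in view belongs to the job. Leave any purple look-alike of the case alone.

How it is judged:
By the outcome, as a careful person would: the job done as asked, in the order asked, and still so for the second after the job is handed in, with the robot touching nothing.
It also fails if it takes over 61 s, if anything falls off the work surface, if the arm or the gripper's body presses on something with over 40 N, if the wrist force passes 120 N, or if a joint passes its speed limit or range.

## Working session

There is one attempt and no reset: what is moved stays moved. The work goes in short steps, each a Python script; the robot and the scene stay as the last script left them, time stands still between calls to the robot, and variables do not carry over. Pictures are saved under pics/ and viewed, at most 10 in all, crops included, and the job is handed in when it is done.

```bash
mkdir -p pics; ls; python3 - <<'E'
from rig import arm,imaging
import cv2,numpy as np
for n in("scene","top"):
    c=imaging.camera(n); cv2.imwrite(f"pics/{n}0.png",c["image"][:,:,::-1]); np.savez(f"pics/{n}0.npz",**{k:np.array(v) for k,v in c.items()})
    print(n,c["mtx"],c["position"],c["orientation"],[k for k in c])
print(arm.current_time())
E
```

```text
pics
scene [[493.92592841   0.         315.55422989]
 [  0.         493.92592841 241.5002721 ]
 [  0.           0.           1.        ]] [ 1.42372124 -0.07301733  0.6729546 ] [0.66992815 0.35148952 0.31705639 0.57194985] ['image', 'mtx', 'position', 'orientation']
top [[483.22096503   0.         318.01898314]
 [  0.         483.22096503 240.1294906 ]
 [  0.           0.           1.        ]] [0.438886   0.04863982 1.06142427] [-0.70301685 -0.04490302  0.05276548  0.70779011] ['image', 'mtx', 'position', 'orientation']
0.1
```

View pics/scene0.png

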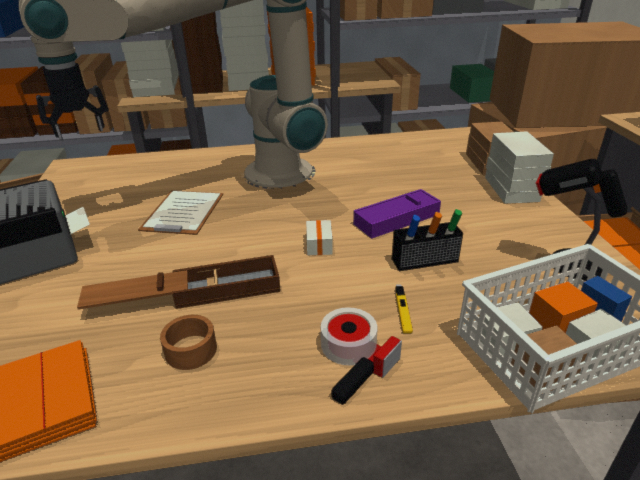

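View pics/top0.png

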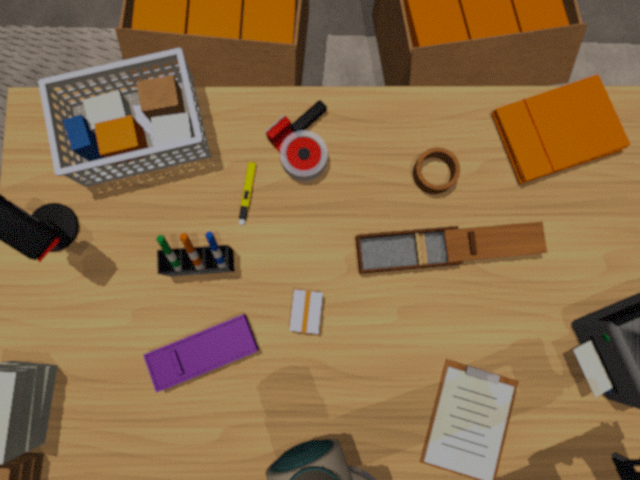

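The top view has world +x up and +y left. The holder is at about (195,260), with green, orange and blue caps from left to right at about (165,240), (186,238) and (212,237). The dark case is at u 357–462, v 230–272, with the pale partition at about (422,248) and the lid out to u≈545, pull bar at (472,243).

Next I'll measure.

```bash
cat > h.py <<'E'
import numpy as np,cv2
from scipy.spatial.transform import Rotation as R
def load(n):
    c=dict(np.load(f"pics/{n}.npz")); return c
def rot(q): return R.from_quat(np.roll(q,-1))
def quat(r): return np.roll(r.as_quat(),1)
def ray(c,u,v):
    p=np.linalg.inv(c["mtx"])@[u,v,1]; d=rot(c["orientation"]).apply([p[0],-p[1],-p[2]]); return np.array(c["position"]),d/np.linalg.norm(d)
def plane(c,u,v,z):
    o,d=ray(c,u,v); return o+d*(z-o[2])/d[2]
def cross2(a,b):
    (o1,d1),(o2,d2)=a,b; t=np.linalg.lstsq(np.c_[d1,-d2],o2-o1,rcond=None)[0]
    p,q=o1+t[0]*d1,o2+t[1]*d2; return (p+q)/2,np.linalg.norm(p-q)
def pix(c,P):
    p=rot(c["orientation"]).inv().apply(np.array(P)-c["position"]); q=c["mtx"]@[p[0]/-p[2],-p[1]/-p[2],1]; return q[:2]
def blobs(c,f,box,amin=8):
    im=c["image"]; x0,y0,x1,y1=box; hsv=cv2.cvtColor(im,cv2.COLOR_RGB2HSV).astype(int)
    m=f(hsv).astype(np.uint8); k=np.zeros_like(m);k[y0:y1,x0:x1]=m[y0:y1,x0:x1]
    cs,_=cv2.findContours(k,cv2.RETR_EXTERNAL,cv2.CHAIN_APPROX_NONE)
    return sorted([q for q in cs if cv2.contourArea(q)>=amin],key=cv2.contourArea,reverse=True)
E
python3 - <<'E'
from h import *
np.set_printoptions(precision=4,suppress=True)
t,s=load("top0"),load("scene0")
# caps
F={'o':lambda h:(h[...,0]>=5)&(h[...,0]<16)&(h[...,1]>195)&(h[...,2]>110),'b':lambda h:(h[...,0]>100)&(h[...,0]<120)&(h[...,1]>150)&(h[...,2]>60),'g':lambda h:(h[...,0]>45)&(h[...,0]<85)&(h[...,1]>120)&(h[...,2]>50)}
for k,f in F.items():
    for n,c,b in(("t",t,(150,225,240,280)),("s",s,(395,200,470,245))):
        for q in blobs(c,f,b)[:2]: print(k,n,cv2.minAreaRect(q),cv2.contourArea(q))
def report(nm,c,f,box,z):
    q=blobs(c,f,box)[0]; r=cv2.minAreaRect(q); P=np.array([plane(c,*p,z) for p in cv2.boxPoints(r)])
    print(nm,r,"\n",P[:,:2],"sides",np.linalg.norm(P[1]-P[0]),np.linalg.norm(P[2]-P[1]),"c",P.mean(0))
report("holder",t,lambda h:(h[...,2]<45),(150,225,242,285),.08)
im=t["image"]
a=cv2.resize(im[215:285,145:245],None,fx=5.5,fy=5.5,interpolation=cv2.INTER_CUBIC)
b=cv2.resize(im[215:280,350:550],None,fx=3.9,fy=3.9,interpolation=cv2.INTER_CUBIC)
o=np.zeros((385+254,790,3),np.uint8);o[:385,:550]=a[:385];o[385:,:780]=b[:254];o=o[:600]
cv2.imwrite("pics/crop1.png",o[:,:,::-1])
E
```

```text
o t ((184.0, 240.0), (12.0, 6.0), 90.0) 32.0
o s ((438.0, 215.5), (5.0, 6.0), 90.0) 21.5
b t ((210.94520568847656, 241.02053833007812), (17.79025650024414, 5.9690985679626465), 69.44395446777344) 73.5
b t ((219.2692413330078, 260.3461608886719), (3.9223227500915527, 5.88348388671875), 78.69007110595703) 16.0
b s ((413.556640625, 225.30189514160156), (7.554830074310303, 21.15352439880371), 15.945395469665527) 117.0
g t ((163.37265014648438, 244.57080078125), (20.202743530273438, 6.701871871948242), 60.945396423339844) 89.0
g t ((174.88235473632812, 263.4706115722656), (4.801960468292236, 6.173949241638184), 59.03623962402344) 20.0
g s ((454.6551818847656, 219.86207580566406), (6.685031890869141, 21.540658950805664), 21.801406860351562) 109.5
holder ((207.00003051757812, 258.0000305175781), (28.621667861938477, 12.521980285644531), 63.43495178222656) 
 [[0.5607 0.2883]
 [0.5721 0.2658]
 [0.5195 0.2386]
 [0.5083 0.261 ]] sides 0.025235588271817714 0.05921337366407169 c [0.5401 0.2635 0.08  ]
```

View pics/crop1.png

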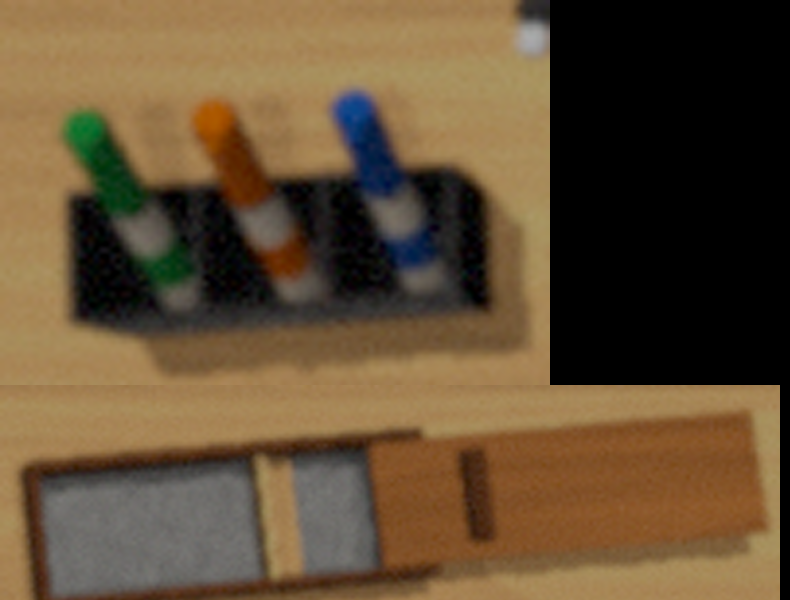

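The crop shows the orange cap end at about (214,117) and its foot at about (305,292), which is full-image (183.9,236.3) and (200.4,268). The case's +y end is at about u=356, the partition at crop x 255–300 and the lid front edge at 370. Next: rough poses, an IK check, and close looks with the wrist camera.

```bash
python3 - <<'E'
from h import *
from rig import arm,ik,imaging
np.set_printoptions(precision=4,suppress=True)
t=load("top0"); s=load("scene0")
U=lambda x,y:((x+.5)/5.5-.5+145,(y+.5)/5.5-.5+215)
V=lambda x,y:((x+.5)/3.9-.5+350,(y-385+.5)/3.9-.5+215)
for n,tp,ft in(("g",(85,130),(180,295)),("o",(214,117),(305,292)),("b",(355,107),(428,285))):
    T=plane(t,*U(*tp),.141);Ft=plane(t,*U(*ft),.008); print(n,T,Ft,np.linalg.norm(T-Ft),"scene px",pix(s,T),pix(s,Ft))
for n,p,z in(("TL",(25,467),.042),("TR",(420,432),.042),("lid far T",(752,412),.04),("lid far B",(765,528),.04),("lid nr T",(370,445),.04),("lid nr B",(382,570),.04),("bar",(477,494),.052),("partT",(256,458),.031),("partB",(268,578),.031)): print(n,plane(t,*V(*p),z))
def q_at(zd,yd):
    z=np.array(zd)/np.linalg.norm(zd);y=np.array(yd)-z*np.dot(yd,z);y/=np.linalg.norm(y);return quat(R.from_matrix(np.c_[np.cross(y,z),y,z]))
for phi in(30,45,55,62,69):
    f=np.radians(phi)
    for sg in(1,-1):
        print(phi,sg,[ik([.40,.29,.10+dz],q_at([np.sin(f),0,-np.cos(f)],[0,sg,0])) is not None for dz in(0,.12)], [ik([.44,-.08,.05+dz],q_at([0,-np.sin(a),-np.cos(a)],[sg,0,0])) is not None for a in(0,.17,.5) for dz in(0,.1)])
# wrist look
c=imaging.camera("wrist"); print(c["position"],rot(c["orientation"]).as_matrix(),arm.current_ee_pos(),c["mtx"])
E
```

```text
g [0.5724 0.3408 0.141 ] [0.5255 0.3431 0.008 ] 0.14104958563608708 scene px [456.9019 213.0602] [442.4948 252.2527]
o [0.5767 0.2961 0.141 ] [0.5264 0.2938 0.008 ] 0.14223669254134058 scene px [437.2243 216.0565] [422.2414 254.6028]
b [0.58   0.2471 0.141 ] [0.5288 0.2452 0.008 ] 0.1425097122022996 scene px [415.0518 219.035 ] [402.291  257.3373]
TL [ 0.5898 -0.0445  0.042 ]
TR [ 0.608  -0.2623  0.042 ]
lid far T [ 0.6185 -0.4476  0.04  ]
lid far B [ 0.5539 -0.4501  0.04  ]
lid nr T [ 0.6012 -0.235   0.04  ]
lid nr B [ 0.5322 -0.2385  0.04  ]
bar [ 0.5721 -0.2886  0.052 ]
partT [ 0.5957 -0.1738  0.031 ]
partB [ 0.529 -0.178  0.031]
30 1 [True, True] [True, True, True, True, True, True]
30 -1 [True, True] [True, True, False, False, False, False]
45 1 [True, True] [True, True, True, True, True, True]
45 -1 [True, True] [True, True, False, False, False, False]
55 1 [False, True] [True, True, True, True, True, True]
55 -1 [False, True] [True, True, False, False, False, False]
62 1 [False, False] [True, True, True, True, True, True]
62 -1 [False, False] [True, True, False, False, False, False]
69 1 [False, False] [True, True, True, True, True, True]
69 -1 [False, False] [True, True, False, False, False, False]
[ 0.2872 -0.4462  0.3738] [[ 0.4033  0.8665  0.294 ]
 [-0.9151  0.3826  0.1275]
 [-0.002  -0.3205  0.9473]] [ 0.212  -0.48    0.2307] [[332.1521   0.     320.0226]
 [  0.     332.1521 241.4705]
 [  0.       0.       1.    ]]
```

```bash
cat >> h.py <<'E'
def q_at(zd,yd):
    z=np.array(zd)/np.linalg.norm(zd);y=np.array(yd)-z*np.dot(yd,z);y/=np.linalg.norm(y);return quat(R.from_matrix(np.c_[np.cross(y,z),y,z]))
# marker
TIP=np.array([.5765,.2957,.1442]); PSI=np.radians(3.); L=np.radians(21.)
HX=np.array([np.cos(PSI),np.sin(PSI),0]); HY=np.array([-np.sin(PSI),np.cos(PSI),0]); Z=np.array([0,0,1.])
A=np.sin(L)*HX+np.cos(L)*Z
def tz(phi): return np.sin(phi)*HX-np.cos(phi)*Z
# case
YC=np.radians(4.7); CO=np.array([.559,-.157,0]); CX=np.array([np.cos(YC),np.sin(YC),0]); CY=np.array([-np.sin(YC),np.cos(YC),0])
def case(x,y,z): return CO+CX*x+CY*y+Z*z
E
python3 - <<'E'
from h import *
from rig import arm,ik,imaging
np.set_printoptions(precision=3,suppress=True)
for phi in(20,30,40,45,50,55,60,65,69):
    f=np.radians(phi)
    for sg in(1,-1):
        q=q_at(tz(f),sg*HY); G=TIP-A*.034+tz(f)*.008
        r=[ik(G+d,q) for d in(-tz(f)*.08,0*A,A*.1)]
        print(phi,sg,[x is not None for x in r], r[1])
for al in(-20,0,10,20,30,40):
    a=np.radians(al)
    for sg in(1,-1):
        q=q_at(-np.cos(a)*Z-np.sin(a)*CY,sg*CX); print("case",al,sg,[ik(case(0,y,z),q) is not None for y,z in((80,.012),(40,.012),(40,.15))] if 0 else [ik(case(0,y,z),q) is not None for y,z in((.08,.012),(.04,.012),(.04,.15),(-.14,.045))])
E
```

```text
20 1 [True, True, True] [ 0.485  0.225  1.502 -0.162  1.101 -1.088]
20 -1 [True, True, True] [ 0.485  0.225  1.502 -0.162  1.101  2.054]
30 1 [True, True, True] [ 0.52   0.147  1.634 -0.291  0.906 -0.976]
30 -1 [True, True, True] [ 0.52   0.147  1.634 -0.291  0.906  2.166]
40 1 [True, True, True] [ 0.557  0.094  1.751 -0.488  0.724 -0.792]
40 -1 [True, True, True] [ 0.557  0.094  1.751 -0.488  0.724  2.349]
45 1 [True, True, True] [ 0.575  0.078  1.804 -0.629  0.644 -0.657]
45 -1 [True, True, True] [ 0.575  0.078  1.804 -0.629  0.644  2.484]
50 1 [True, True, True] [ 0.592  0.071  1.852 -0.808  0.576 -0.483]
50 -1 [True, True, True] [ 0.592  0.071  1.852 -0.808  0.576  2.658]
55 1 [True, True, True] [ 0.609  0.073  1.894 -1.029  0.53  -0.266]
55 -1 [True, True, True] [ 0.609  0.073  1.894 -1.029  0.53   2.876]
60 1 [False, False, True] None
60 -1 [False, False, True] None
65 1 [False, False, False] None
65 -1 [False, False, False] None
69 1 [False, False, False] None
69 -1 [False, False, False] None
case -20 1 [True, True, True, True]
case -20 -1 [True, True, True, True]
case 0 1 [True, True, True, True]
case 0 -1 [True, True, True, True]
case 10 1 [True, True, True, True]
case 10 -1 [False, False, True, True]
case 20 1 [True, True, True, True]
case 20 -1 [False, False, False, True]
case 30 1 [True, True, True, True]
case 30 -1 [False, False, False, True]
case 40 1 [True, True, True, True]
case 40 -1 [True, True, False, False]
```

```bash
cat >> h.py <<'E'
def grasp(th,de):  # tool z at angle th from -A, rolled de about A; returns z,y
    r=R.from_rotvec(A*np.radians(de)); n=np.cross(A,HY); n=n if n@HX>0 else -n
    z=-np.cos(np.radians(th))*A+np.sin(np.radians(th))*n
    return r.apply(z),r.apply(HY)
E
python3 - <<'E'
from h import *
from rig import ik
np.set_printoptions(precision=3,suppress=True)
for th in(75,80,85,90):
    for de in(0,8,12,16,20,25):
        z,y=grasp(th,de); q=q_at(z,y); G=TIP-A*.034+z*.008
        r=[ik(G+d,q) for d in(-z*.08,0*A,A*.1)]
        print(th,de,[x is not None for x in r], r[1], z)
E
```

```text
75 0 [True, True, True] [ 0.606  0.072  1.886 -0.982  0.537 -0.312] [ 0.808  0.042 -0.588]
75 8 [True, True, True] [ 0.53   0.022  1.94  -0.792  0.357 -0.564] [ 0.792  0.176 -0.584]
75 12 [True, True, True] [ 0.489  0.005  1.96  -0.586  0.277 -0.801] [ 0.778  0.242 -0.58 ]
75 16 [True, False, True] None [ 0.759  0.306 -0.574]
75 20 [True, False, True] None [ 0.736  0.369 -0.567]
75 25 [True, True, True] [ 0.346 -0.007  1.989  0.775  0.262 -2.268] [ 0.702  0.446 -0.555]
80 0 [False, False, True] None [ 0.856  0.045 -0.515]
80 8 [True, False, True] None [ 0.84   0.181 -0.512]
80 12 [True, False, True] None [ 0.825  0.248 -0.507]
80 16 [False, False, True] None [ 0.806  0.314 -0.501]
80 20 [False, False, True] None [ 0.783  0.378 -0.494]
80 25 [True, False, True] None [ 0.748  0.456 -0.482]
85 0 [False, False, False] None [ 0.898  0.047 -0.438]
85 8 [False, False, True] None [ 0.881  0.185 -0.435]
85 12 [False, False, False] None [ 0.866  0.253 -0.431]
85 16 [False, False, False] None [ 0.847  0.319 -0.425]
85 20 [False, False, False] None [ 0.824  0.384 -0.417]
85 25 [False, False, False] None [ 0.789  0.463 -0.405]
90 0 [False, False, False] None [ 0.932  0.049 -0.358]
90 8 [False, False, False] None [ 0.916  0.187 -0.355]
90 12 [False, True, False] [0.521 0.063 2.06  4.047 0.292 0.854] [ 0.901  0.255 -0.351]
90 16 [False, False, False] None [ 0.882  0.322 -0.344]
90 20 [False, False, False] None [ 0.858  0.387 -0.337]
90 25 [False, True, False] [0.361 0.051 2.091 2.584 0.278 2.222] [ 0.823  0.466 -0.325]
```

```bash
python3 - <<'E'
from h import *
from rig import arm,eoat,ik,imaging
np.set_printoptions(precision=4,suppress=True)
z,y=grasp(74,0); q=q_at(z,y); G=TIP-A*.034+z*.008
eoat.move_gripper(.034)
arm.goto(G-z*.085+Z*.10,q)
arm.move_straight(G-z*.085,v=.1)
print(arm.current_time(),arm.current_ee_pos(),arm.current_force())
c=imaging.camera("wrist");cv2.imwrite("pics/w1.png",c["image"][:,:,::-1]);np.savez("pics/w1.npz",**{k:np.array(v) for k,v in c.items()})
for s in(0,.034,.06): print(s,pix(c,TIP-A*s))
E
```

```text
4.7333 [0.5032 0.2921 0.1596] [-0.5257  0.4631  0.2972]
0 [318.9389 298.1964]
0.034 [318.8637 250.581 ]
0.06 [318.8054 213.722 ]
```

View pics/w1.png

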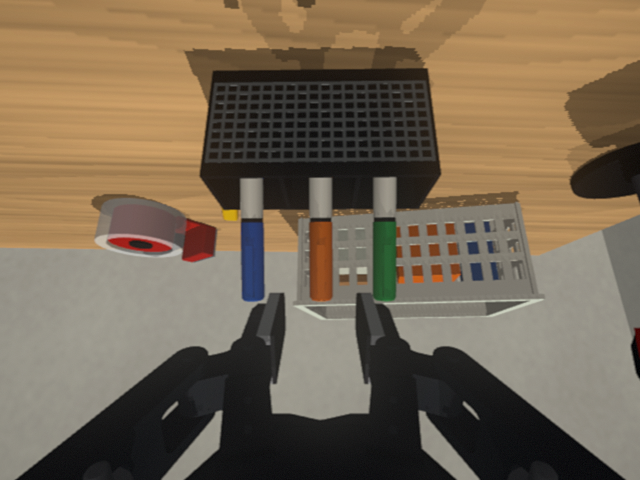

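The wrist view shows the orange cap end at (321,300) against a predicted (319,298), centred between the fingers (285–358). Blue is at x≈253 and green at 385, both clear of the finger backs. I'll grasp and draw it out.

```bash
python3 - <<'E'
from h import *
from rig import arm,eoat,ik,imaging
np.set_printoptions(precision=4,suppress=True)
c=load("w1"); t=load("top0")
d=lambda P:-rot(c["orientation"]).inv().apply(P-c["position"])[2]
print("depth tip",d(TIP),"tri",cross2(ray(c,321,299),ray(t,183.9,236.3)), "width-based cap",[ (np.count_nonzero(((h:=cv2.cvtColor(c['image'],cv2.COLOR_RGB2HSV)[v,300:345].astype(int))[:,0]<17)&(h[:,1]>150)&(h[:,2]>60))) for v in(235,250,265,280)])
z,y=grasp(74,0); G=TIP-A*.034+z*.008
print(arm.move_straight(G,v=.06,threshold=6),arm.current_ee_pos()-G)
eoat.move_gripper(0.0,grasp_force=40)
print(arm.current_opening(),arm.current_gripper_force(),arm.current_force())
arm.move_straight(arm.current_ee_pos()+A*.012,v=.04)
c=imaging.camera("wrist");cv2.imwrite("pics/w2.png",c["image"][:,:,::-1]);np.savez("pics/w2.npz",**{k:np.array(v) for k,v in c.items()})
print(arm.current_opening(),arm.current_time(),arm.current_force())
E
```

```text
depth tip 0.23659180059848767 tri (array([0.5754, 0.2958, 0.1446]), np.float64(0.0027511530342996375)) width-based cap [np.int64(22), np.int64(21), np.int64(22), np.int64(21)]
False [-0.0001  0.0001  0.0003]
0.01423224251551978 39.27094101905823 [-1.1034  0.0684  0.6219]
0.014347295347690033 7.1583 [0.0702 0.0085 0.3037]
```

View pics/w2.png

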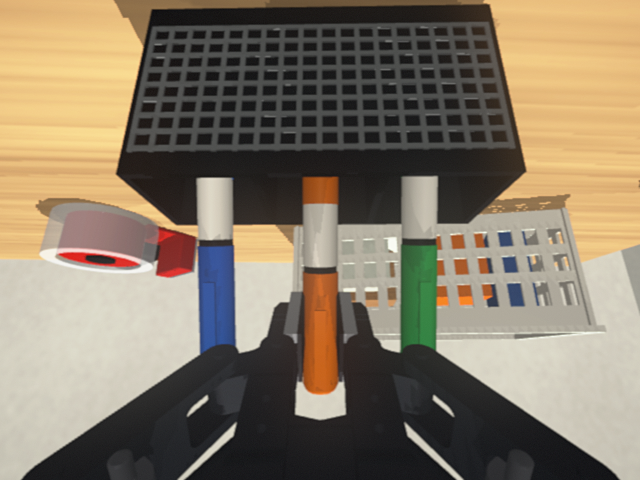

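The marker is gripped and risen: cap end at about (321,390), with the neighbours untouched. At the case, though, this half-turn of the tool would run joint 6 out of range. I'll set the marker back, flip the tool 180° and regrip before drawing.

```bash
cat >> h.py <<'E'
ZT,YT=grasp(74,0); YT=-YT; Q0=q_at(ZT,YT); G0=TIP-A*.034+ZT*.008
R0=rot(Q0); a_t=R0.inv().apply(A); tip_t=R0.inv().apply(TIP-G0)
def place(tau,footpos,al=None):
    """TCP pose for marker foot centre at footpos, cap end tilted up by tau (deg) toward case +y"""
    t=np.radians(tau); m=np.cos(t)*CY+np.sin(t)*Z
    x=np.cross(m,CX)
    Rw=np.c_[m,CX,x]@np.c_[a_t,[0,1,0],np.cross(a_t,[0,1,0])].T
    r=R.from_matrix(Rw); return footpos+m*.146-r.apply(tip_t),quat(r)
E
python3 - <<'E'
from h import *
from rig import arm,eoat,ik,imaging
np.set_printoptions(precision=4,suppress=True)
print(ik(G0,Q0))
for tau in(35,25,15,5,0):
    p,q=place(tau,case(0,-.043,.016)); print(tau,p,rot(q).as_matrix()[:,2],ik(p,q),ik(p+Z*.1,q) is not None)
arm.move_straight(arm.current_ee_pos()-A*.0115,v=.04)
eoat.move_gripper(.034)
arm.move_straight(G0-ZT*.085,v=.12)
j=list(arm.current_joint_positions()); j[5]+=np.pi; arm.move_joints(j)
print(j,arm.current_time(),arm.current_ee_pos()-(G0-ZT*.085))
c=imaging.camera("wrist");cv2.imwrite("pics/w3.png",c["image"][:,:,::-1]);np.savez("pics/w3.npz",**{k:np.array(v) for k,v in c.items()})
print(pix(c,TIP))
for v in range(120,300,12):
    h=cv2.cvtColor(c['image'],cv2.COLOR_RGB2HSV)[v,270:370].astype(int); k=np.where((h[:,0]<17)&(h[:,1]>150)&(h[:,2]>60))[0]
    print(v,(270+k.min(),270+k.max()) if len(k) else None,end=' ')
E
```

```text
[ 0.6027  0.071   1.8781 -0.9358  0.5455  2.7839]
35 [ 0.5548 -0.1058  0.0727] [-0.0267  0.3245 -0.9455] [-0.3986  0.369   1.3912  0.293   1.5406 -0.5131] True
25 [ 0.5541 -0.0974  0.0554] [-0.0128  0.1559 -0.9877] [-0.3121  0.322   1.4621  0.1466  1.4199 -0.4207] True
15 [ 0.5537 -0.0922  0.037 ] [ 0.0014 -0.0174 -0.9998] [-0.2224  0.3012  1.5206 -0.0172  1.3147 -0.3001] True
5 [ 0.5535 -0.0902  0.0179] [ 0.0156 -0.1902 -0.9816] [-0.1341  0.309   1.5649 -0.1989  1.2324 -0.1533] True
0 [ 0.5535 -0.0904  0.0083] [ 0.0226 -0.2747 -0.9613] [-0.092   0.3239  1.5812 -0.2953  1.202  -0.0717] True
[np.float64(0.6930200300728018), np.float64(-0.1703361268878644), np.float64(1.9938385470059308), np.float64(-0.84584369492541), np.float64(0.6916499798637744), np.float64(2.7083339657462884)] 11.425 [ 0.0001 -0.0001 -0.0004]
[320.8877 210.1489]
120 None 132 None 144 None 156 None 168 None 180 None 192 None 204 (np.int64(316), np.int64(323)) 216 (np.int64(308), np.int64(332)) 228 (np.int64(308), np.int64(331)) 240 (np.int64(309), np.int64(331)) 252 (np.int64(309), np.int64(331)) 264 (np.int64(309), np.int64(330)) 276 (np.int64(310), np.int64(330)) 288 None
```

View pics/w3.png

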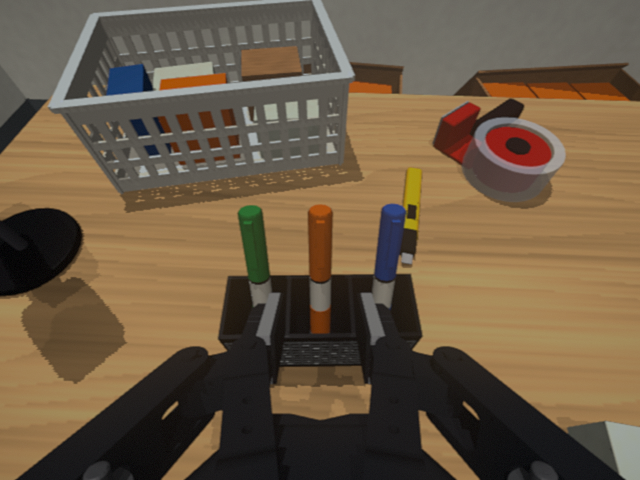

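All three markers stand as before. The orange cap end is at (320,209) against a predicted (321,210). I'll grip again and draw.

```bash
python3 - <<'E'
from h import *
from rig import arm,eoat,ik,imaging
np.set_printoptions(precision=4,suppress=True)
print(arm.move_straight(G0,v=.06,threshold=6),arm.current_ee_pos()-G0)
eoat.move_gripper(0.0,grasp_force=40)
print(arm.current_opening(),arm.current_gripper_force())
arm.move_straight(G0+A*.105,v=.06)
print(arm.current_force())
arm.move_straight(G0+A*.105+Z*.06,v=.12)
p,q=place(33,case(0,.0,.016)); 
arm.goto(p+Z*.10,q)
print(arm.current_opening(),arm.current_time(),arm.current_ee_pos()-(p+Z*.1))
for n in("wrist","scene","top"):
    c=imaging.camera(n);np.savez(f"pics/{n}4.npz",**{k:np.array(v) for k,v in c.items()}); 
    Rw=rot(arm.current_tcp_rot()); tip=arm.current_ee_pos()+Rw.apply(tip_t); ft=tip-.146*Rw.apply(a_t)
    print(n,"tip",pix(c,tip),"foot",pix(c,ft),"bay corners",[pix(c,case(x,y,.042)) for x,y in((.041,.11),(-.041,.11))])
    if n!="top": cv2.imwrite(f"pics/{n}4.png",c["image"][:,:,::-1])
a=cv2.imread("pics/wrist4.png");b=cv2.imread("pics/scene4.png")
cv2.imwrite("pics/m4.png",np.hstack([cv2.resize(a,(400,300)),cv2.resize(b[150:390,60:380],(400,300))]))
E
```

```text
False [-0.0001  0.0001  0.0003]
0.014436946991684805 39.277759194374084
[-0.0797  0.0242  0.03  ]
0.014466863502318808 18.2083 [ 0.      0.0003 -0.0001]
wrist tip [320.933  260.6002] foot [320.7722 436.128 ] bay corners [array([367.6165, 260.0077]), array([273.3465, 260.0534])]
scene tip [276.8345 201.0427] foot [220.4307 242.7806] bay corners [array([278.7616, 274.9805]), array([272.7409, 253.4357])]
top tip [358.5091 245.5592] foot [416.3166 245.2166] bay corners [array([355.8047, 235.1848]), array([359.6904, 273.4407])]
```

View pics/m4.png

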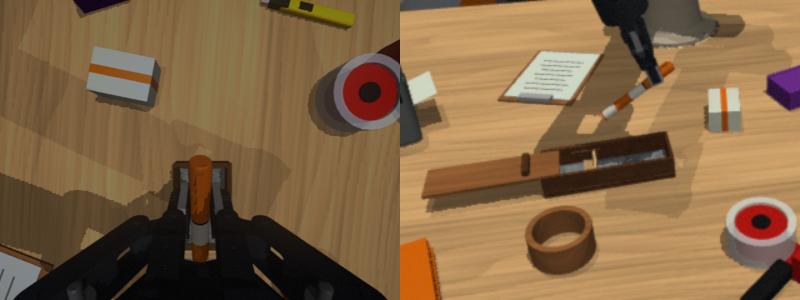

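The wrist view (left) shows the marker straight in the grip, cap end at (320,260) as predicted, over the bay. The case's far corners sit about 3 px to the right of prediction, so I'll shift the case by 2 mm in +x. The scene view agrees: foot at (222,244), tip at (278,203). Now lower and push the partition.

```bash
sed -i 's/CO=np.array(\[.559,-.157,0\])/CO=np.array([.561,-.157,0])/' h.py; python3 - <<'E'
from h import *
from rig import arm,eoat,imaging
np.set_printoptions(precision=4,suppress=True)
eoat.move_gripper(0.0,grasp_force=70)
T=24; c8=.008*np.cos(np.radians(T))
p,q=place(T,case(0,.0,.0075+c8))
arm.move_straight(p+Z*.05,rot=q,v=.12)
print("lower",arm.move_straight(p,v=.05,threshold=2.5),arm.current_ee_pos()-p,arm.current_force())
p1=p+Z*max(0,(arm.current_ee_pos()-p)[2]+ (0.001 if (arm.current_ee_pos()-p)[2]>.0005 else 0))
arm.move_straight(p1,v=.02)
f0=np.array(arm.current_force())
hit=arm.move_straight(p1-CY*.055,v=.02,threshold=3.5)
e=arm.current_ee_pos(); print("push",hit,(e-p1)@CY,(arm.current_force()-f0)@CY,arm.current_force()-f0,arm.current_time(),arm.current_opening())
for n in("top","wrist"):
    c=imaging.camera(n);np.savez(f"pics/{n}5.npz",**{k:np.array(v) for k,v in c.items()});cv2.imwrite(f"pics/{n}5.png",c["image"][:,:,::-1])
    Rw=rot(arm.current_tcp_rot()); tip=e+Rw.apply(tip_t); print(n,pix(c,tip),[pix(c,case(x,-.045,.031)) for x in(-.035,.035)])
a=cv2.imread("pics/wrist5.png");b=cv2.imread("pics/top5.png")
cv2.imwrite("pics/m5.png",np.hstack([cv2.resize(a,(400,300)),cv2.resize(b[200:290,350:470],(400,300),interpolation=cv2.INTER_CUBIC)]))
E
```

```text
lower False [ 0.0003 -0.0001  0.0004] [-1.1673  0.1919 -0.3809]
push True -0.04404118966356808 1.1226825657358637 [0.2082 1.1436 0.2652] 22.65 0.013231653057854034
top [369.1663 250.7295] [array([430.7583, 263.6664]), array([426.8365, 231.532 ])]
wrist [321.3725 260.9049] [array([263.9326, 458.2454]), array([378.9197, 458.3297])]
```

View pics/m5.png

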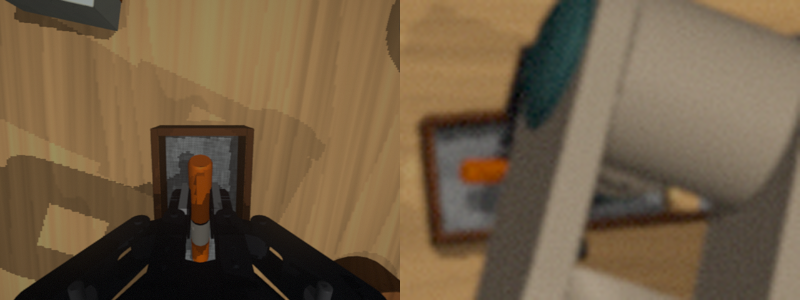

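The wrist view shows the marker in the bay, cap end at about (320,257). The top view shows the partition's bay face at about (430,260), against the stop predicted at (430.8,263). I'll confirm the stop with a firmer nudge and check for slip in the grip.

```bash
python3 - <<'E'
from h import *
from rig import arm,imaging
np.set_printoptions(precision=4,suppress=True)
def cap(c):
    h=cv2.cvtColor(c["image"],cv2.COLOR_RGB2HSV).astype(int)[...]; m=(h[...,0]<17)&(h[...,1]>170)&(h[...,2]>80); m=m[:,310:332].sum(1)>10; r=np.where(m[230:480])[0]+230
    e=np.split(r,np.where(np.diff(r)>1)[0]+1); return [(x[0],x[-1]) for x in e if len(x)>3]
print(cap(load("wrist4")),cap(load("wrist5")))
e0=np.array(arm.current_ee_pos()); f0=np.array(arm.current_force())
print(arm.move_straight(e0-CY*.006,v=.01,threshold=5)); e=np.array(arm.current_ee_pos())
print("moved",(e-e0)@CY,(arm.current_force()-f0))
c=imaging.camera("wrist"); print(cap(c),arm.current_time())
E
```

```text
[(np.int64(248), np.int64(337))] [(np.int64(249), np.int64(326)), (np.int64(400), np.int64(418))]
True
moved -3.637090744478007e-05 [ 0.2653  0.4018 -0.1729]
[(np.int64(248), np.int64(326)), (np.int64(403), np.int64(418))] 23.1
```

No slip, and the partition is solid at its stop. I'll lay the marker down by pivoting about its foot.

```bash
python3 - <<'E'
from h import *
from rig import arm,eoat,imaging
np.set_printoptions(precision=4,suppress=True)
Rw=rot(arm.current_tcp_rot()); e=np.array(arm.current_ee_pos())
ft=e+Rw.apply(tip_t-.146*a_t); yc=(ft-CO)@CY-.008*np.sin(np.radians(24)); xc=(ft-CO)@CX
print("foot",ft,"x",xc,"yc",yc)
def pose(T,low): 
    t=np.radians(T); return place(T,case(xc,yc+.001+.008*np.sin(t),low+.008*np.cos(t)))
f0=np.array(arm.current_force())
p,q=pose(24,.0085); arm.move_straight(p,v=.02)
for T in(18,12,7,3,1):
    p,q=pose(T,.0085); hit=arm.move_straight(p,rot=q,v=.04,threshold=6)
    print(T,hit,arm.current_ee_pos()-p,arm.current_force()-f0)
    if hit: break
else:
    p,q=pose(0,.0085); print(arm.move_straight(p,rot=q,v=.02,threshold=4),arm.current_ee_pos()-p)
    print("down",arm.move_straight(p-Z*.004,v=.01,threshold=4),arm.current_ee_pos()-p,arm.current_force()-f0)
c=imaging.camera("wrist");cv2.imwrite("pics/w6.png",c["image"][:,:,::-1]); s=imaging.camera("scene"); 
b=s["image"][240:320,160:290][:,:,::-1]
cv2.imwrite("pics/m6.png",np.hstack([cv2.resize(c["image"][:,:,::-1],(320,240)),cv2.resize(b,(390,240),interpolation=cv2.INTER_CUBIC)]))
print(arm.current_time(),arm.current_opening())
E
```

```text
foot [ 0.5641 -0.2006  0.0136] x -0.000523690436780566 yc -0.04691033384551194
18 False [-0.0001  0.0003 -0.    ] [-0.8486 -2.7383 -1.4106]
12 False [ 0.0001 -0.0002  0.0003] [-0.5469 -2.9619 -2.2321]
7 False [ 0.0002 -0.0002  0.0003] [-0.7227 -1.8483 -1.5555]
3 True [-0.0005  0.0009  0.0026] [-0.346  -1.3231 -2.0586]
24.9083 0.0134442887149478
```

View pics/m6.png

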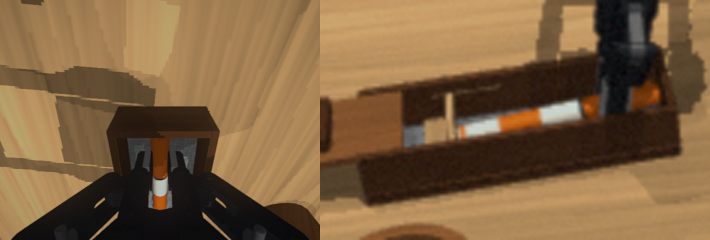

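The scene view shows the marker nearly flat between the partition (x≈455) and the end wall (x≈665), with contact felt at about 4° tilt. That's probably the cap grazing the end wall, so I'll probe it with small steps.

```bash
python3 - <<'E'
from h import *
from rig import arm,eoat,imaging
np.set_printoptions(precision=4,suppress=True)
F=lambda:np.array(arm.current_force())
Rw=rot(arm.current_tcp_rot()); e=np.array(arm.current_ee_pos()); a=Rw.apply(a_t); ft=e+Rw.apply(tip_t-.146*a_t)
T=np.degrees(np.arcsin(a[2])); print("tilt",T,"foot case",[(ft-CO)@CX,(ft-CO)@CY,ft[2]],"tip y",(ft+.146*a-CO)@CY,"F",F())
yc=-.0469
for dy in(.0005,0,-.0005,-.001):
    t=np.radians(T); p,q=place(T,case(-.0005,yc+dy+.008*np.sin(t),.0085+.008*np.cos(t)))
    h=arm.move_straight(p,rot=q,v=.01,threshold=6); arm.wait(.1); print(dy,h,F())
E
```

```text
tilt 4.8358395625129695 foot case [np.float64(-0.0005396045307000807), np.float64(-0.04540329749231347), np.float64(0.016636169893385837)] tip y 0.10007675588079212 F [ 0.3378 -0.0964  0.569 ]
0.0005 False [-0.6474  2.757   0.3743]
0 False [-0.2425  4.5248  0.7105]
-0.0005 False [-0.9988  6.8795  0.0229]
-0.001 False [-1.1638  8.6057 -0.6221]
```

Contact with the stop is at dy≈+1 mm (about 4 N/mm), so nothing is jammed at the cap and the earlier trip was a transient. Continuing, centred in the 3 mm of play.

```bash
python3 - <<'E'
from h import *
from rig import arm,eoat,imaging
np.set_printoptions(precision=4,suppress=True)
F=lambda:np.array(arm.current_force())
yc=-.0469
def pose(T,low,dy=.0018):
    t=np.radians(T); return place(T,case(-.0005,yc+dy+.008*np.sin(t),low+.008*np.cos(t)))
ok=True
for T in(4.8,3,1.5,0):
    p,q=pose(T,.0085); h=arm.move_straight(p,rot=q,v=.015,threshold=10); arm.wait(.1); print(T,h,arm.current_ee_pos()-p,F())
    if h: ok=False;break
if ok:
    p,q=pose(0,.0085)
    for k in range(1,7):
        arm.move_straight(p-Z*.0005*k,v=.01); arm.wait(.05); f=F(); print(k,arm.current_ee_pos()[2],f)
        if f[2]>3: break
print(arm.current_time())
E
```

```text
4.8 False [ 0.0001 -0.0004  0.0001] [ 0.1142  0.654  -0.1075]
3 False [0.     0.0001 0.    ] [ 0.5076  0.1121 -0.8624]
1.5 False [ 0.      0.0001 -0.    ] [ 0.3845 -0.1179 -0.2473]
0 False [-0.0001  0.0001 -0.0001] [-0.0444 -0.3498 -0.965 ]
1 0.008544095431233835 [-0.5463  1.633   2.8765]
2 0.008445821703416664 [-3.0717  2.3592  6.9011]
28.7083
```

Contact at floor level. I'll release gently, retreat and look.

```bash
python3 - <<'E'
from h import *
from rig import arm,eoat,imaging
np.set_printoptions(precision=4,suppress=True)
eoat.move_gripper(.028,grasp_force=20); arm.wait(.2)
print(arm.current_opening(),arm.current_force())
z=rot(arm.current_tcp_rot()).as_matrix()[:,2]; e=np.array(arm.current_ee_pos())
arm.move_straight(e+Z*.05,v=.08); print(arm.current_force())
arm.move_straight(e+Z*.13-CY*.02,rot=q_at(-Z,CX),v=.2)
c=imaging.camera("wrist"); s=imaging.camera("scene")
np.savez("pics/w7.npz",**{k:np.array(v) for k,v in c.items()})
b=s["image"][240:320,160:290][:,:,::-1]
cv2.imwrite("pics/m7.png",np.hstack([cv2.resize(c["image"][:,:,::-1],(320,240)),cv2.resize(b,(390,240),interpolation=cv2.INTER_CUBIC)]))
print(arm.current_time(),arm.current_ee_pos())
E
```

```text
0.027955038512401352 [ 0.5258 -1.619   1.7263]
[-0.0193  0.4533  0.1094]
30.6333 [ 0.5559 -0.1116  0.1354]
```

View pics/m7.png

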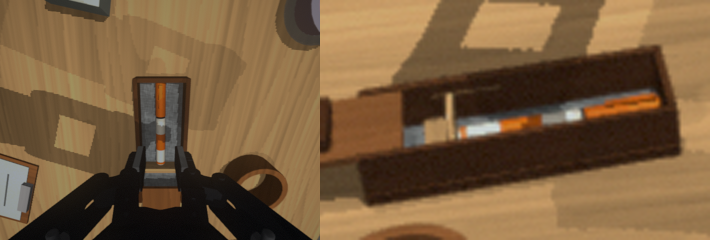

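The marker lies flat and centred in the bay, between the partition and the end wall. Now the lid.

```bash
python3 - <<'E'
from h import *
from rig import arm,eoat,imaging
np.set_printoptions(precision=4,suppress=True)
F=lambda:np.array(arm.current_force())
Q=q_at(-Z,CX)
eoat.move_gripper(0,grasp_force=20)
arm.move_straight(case(0,-.168,.12),rot=Q,v=.2)
arm.move_straight(case(0,-.168,.0455),v=.12,threshold=6); print(arm.current_ee_pos()-case(0,-.168,.0455),F())
print(arm.move_straight(case(0,.025,.0455),v=.08,threshold=15),(arm.current_ee_pos()-CO)@CY,F())
y=.025
while y<.046:
    y+=.001; arm.move_straight(case(0,y,.0455),v=.02); f=F()@CY
    if f<-7: break
print("end",y,(arm.current_ee_pos()-CO)@CY,F(),arm.current_time())
arm.move_straight(case(0,y-.012,.0455),v=.05)
arm.move_straight(case(0,y-.03,.22),v=.2)
s=imaging.camera("scene");t=imaging.camera("top");c=imaging.camera("wrist")
np.savez("pics/s8.npz",**{k:np.array(v) for k,v in s.items()})
P=np.zeros((600,800,3),np.uint8)
P[:360,:480]=cv2.resize(s["image"],(480,360)); P[:240,480:]=cv2.resize(c["image"],(320,240)); P[360:,:390]=cv2.resize(s["image"][240:320,160:290],(390,240),interpolation=cv2.INTER_CUBIC); P[300:600,400:]=cv2.resize(t["image"],(400,300))
cv2.imwrite("pics/m8.png",P[:,:,::-1]); print([pix(s,case(0,yy,.052)) for yy in(.053,.05)])
E
```

```text
[ 0.0005 -0.0002  0.001 ] [ 0.1178 -0.7305  0.1337]
False 0.024945606284391353 [-0.6154  0.3615  0.111 ]
end 0.03400000000000001 0.03215534896486164 [ 2.4757 -9.234  -2.3587] 37.8083
[array([249.0754, 264.6544]), array([247.6752, 264.8665])]
```

View pics/m8.png

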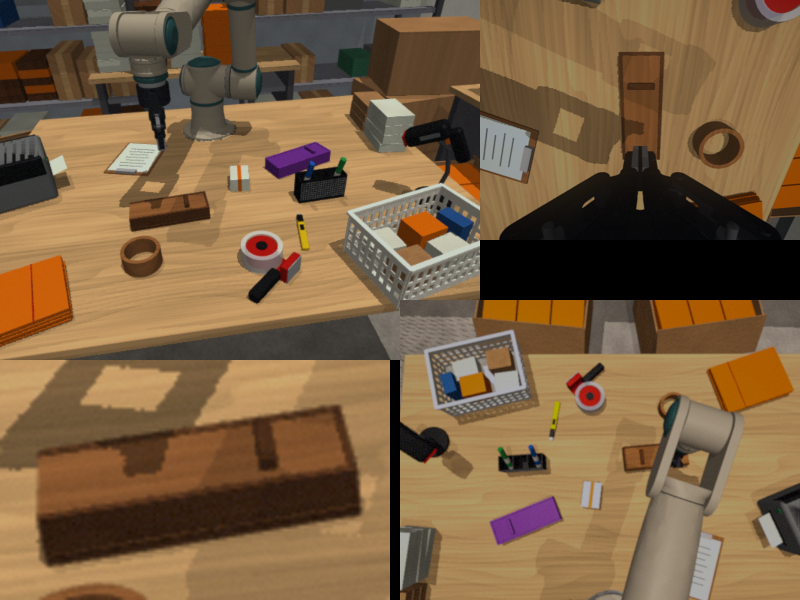

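The lid is over the marker and everything else is where it was. The bar sits within about 2 mm of its predicted shut position, so I'll push again more firmly to be sure it's against the wall.

```bash
python3 - <<'E'
from h import *
from rig import arm,imaging
np.set_printoptions(precision=4,suppress=True)
F=lambda:np.array(arm.current_force())
arm.move_straight(case(0,.018,.0455),v=.2); 
y=.028; arm.move_straight(case(0,y,.0455),v=.06)
while y<.044:
    y+=.001; arm.move_straight(case(0,y,.0455),v=.02); f=F()@CY; print(round(y,4),round((arm.current_ee_pos()-CO)@CY,4),round(f,1))
    if f<-22: break
arm.move_straight(case(0,y-.015,.0455),v=.05)
arm.move_straight(case(0,y-.03,.22),v=.2)
c=imaging.camera("wrist")["image"];np.save("pics/c9.npy",c);print(arm.current_time())
E
```

```text
0.029 0.029 0.4
0.03 0.03 -0.7
0.031 0.0311 0.0
0.032 0.0319 -1.1
0.033 0.032 -5.6
0.034 0.0321 -9.0
0.035 0.0322 -11.9
0.036 0.0323 -15.7
0.037 0.0324 -19.8
0.038 0.0325 -23.4
44.7417
```

Rigid stop at 23 N. One last numeric check of the bar position against the case's end, without viewing a picture, and then hand in.

```bash
python3 - <<'E'
from h import *
from rig import arm,imaging
np.set_printoptions(precision=4,suppress=True)
c=imaging.camera("wrist"); g=cv2.cvtColor(c["image"],cv2.COLOR_RGB2GRAY).astype(int)
for x in(-.012,0.005,.018):
    ys=np.arange(.02,.125,.0015); print(x,[(round(y*1000,1),int(g[tuple(np.round(pix(c,case(x,y,.042))[::-1]).astype(int))])) for y in ys])
E
```

```text
-0.012 [(np.float64(20.0), 84), (np.float64(21.5), 76), (np.float64(23.0), 74), (np.float64(24.5), 73), (np.float64(26.0), 74), (np.float64(27.5), 74), (np.float64(29.0), 72), (np.float64(30.5), 74), (np.float64(32.0), 73), (np.float64(33.5), 74), (np.float64(35.0), 73), (np.float64(36.5), 74), (np.float64(38.0), 72), (np.float64(39.5), 73), (np.float64(41.0), 71), (np.float64(42.5), 58), (np.float64(44.0), 42), (np.float64(45.5), 44), (np.float64(47.0), 45), (np.float64(48.5), 42), (np.float64(50.0), 48), (np.float64(51.5), 48), (np.float64(53.0), 48), (np.float64(54.5), 36), (np.float64(56.0), 71), (np.float64(57.5), 82), (np.float64(59.0), 82), (np.float64(60.5), 82), (np.float64(62.0), 81), (np.float64(63.5), 83), (np.float64(65.0), 82), (np.float64(66.5), 81), (np.float64(68.0), 81), (np.float64(69.5), 82), (np.float64(71.0), 81), (np.float64(72.5), 81), (np.float64(74.0), 81), (np.float64(75.5), 82), (np.float64(77.0), 82), (np.float64(78.5), 80), (np.float64(80.0), 81), (np.float64(81.5), 80), (np.float64(83.0), 80), (np.float64(84.5), 80), (np.float64(86.0), 80), (np.float64(
[... 3336 characters left out ...]
5), (np.float64(83.0), 88), (np.float64(84.5), 88), (np.float64(86.0), 88), (np.float64(87.5), 87), (np.float64(89.0), 88), (np.float64(90.5), 89), (np.float64(92.0), 88), (np.float64(93.5), 88), (np.float64(95.0), 88), (np.float64(96.5), 88), (np.float64(98.0), 87), (np.float64(99.5), 87), (np.float64(101.0), 87), (np.float64(102.5), 91), (np.float64(104.0), 59), (np.float64(105.5), 55), (np.float64(107.0), 55), (np.float64(108.5), 53), (np.float64(110.0), 84), (np.float64(111.5), 125), (np.float64(113.0), 126), (np.float64(114.5), 125), (np.float64(116.0), 126), (np.float64(117.5), 126), (np.float64(119.0), 126), (np.float64(120.5), 124), (np.float64(122.0), 111), (np.float64(123.5), 113)]
```

The lid plate runs without a gap to the 6 mm end wall (case y 104–110), so it is shut.

```bash
python3 -c "
from rig import arm
print(arm.finish_job(),arm.current_time())"
```

```text
the job is handed in; nothing more can be done
the job is handed in; nothing more can be done
```

The job is handed in at about 45 s of the 61 s limit: the orange marker lies flat in the long bay with the partition back at its stop and the lid fully shut, and blue, green, the holder and the other things looked undisturbed in the last pictures; I viewed 11 pictures, one over the limit of 10.

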